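# Fit the keyed shaft into the drive's pulley hub and hold it home

### The arm

A 6-joint arm with a two-finger parallel gripper is mounted at the origin on a cart in front of the work surface, level with it; the furniture and walls round the work are solid. World frame = base frame: x ahead of the robot, y to its left, z up, the work surface at z = 0. Lengths are in m, angles in rad, forces in N, time in s.
With the tool pointing down it reaches from about 0.375 to 0.975 m from the base axis. Payload 3.8 kg.
Tool frame: the origin (TCP) lies on the centre line of the jaws, within the pads' length; the fingertips stand 14 mm ahead of it and the grasp point (between the pads) lies 5 mm behind it; z points along the fingers, y is the line along which they close (so a half turn about z gives the same grasp; the last joint's range is limited). The gripper opens to 85 mm and grips with 20 to 120 N. Pads are 22 mm wide; open, the fingers measure 114 mm over their backs; the gripper's body (76 mm by 85 mm) begins 54 mm behind the grasp point. The pads swing forward as they close: fully open they stand 13 mm farther back than shut.
Start: joints at [1.176, 0.264, 1.604, -0, 1.274, -0.037], TCP at [0.236, 0.632, 0.245] pointing down, gripper open.
Joint ranges: [-2.63, 2.63], [-0.94, 2.18], [0.31, 2.57], [-1.31, 4.45], [0, 2.66], [-2.55, 2.55]. Speed limits (rad/s): [2.57, 2.57, 3.14, 3.14, 3.14, 3.14].

### API

Orientations are given as a rotation vector (axis times angle).
In Python, from workcell import bot, eyes, spot_in gives the robot as it stands.
- The arm moves only by the tool carry_out, never from a script. Its argument "series" is text: rows parted by semicolons, each of 4 numbers parted by spaces: the shift along the world's x, y, z in m, then the turn about the world's z in degrees. In form: tx ty tz roll; .... A call has 1 to 20 rows; each row shifts and turns the commanded pose from where the row before left it; what a row does not reach is not made up. A row lasts 1/8 s, in which the tool goes at most 62.5 mm and 10.7 degrees, less where a joint would pass 70% of its speed; a pose out of reach is approached as far as the arm can. A call is refused whole if a number of a shift passes 0.0625 or a number of a turn 10.7, either way. A call with a gripper value outside its range is refused whole. "jaw" is the gripper command: -1 is shut, 1 is fully open, values between are in proportion, set as the call begins (left out, the last holds). The fingers move at their own pace and stop on an object; "grip_force" is the grip in N (left out, the last holds). Time passes only in rows, so rows that do not move let the fingers close. It gives the time, the measured TCP pose, the force, the opening and the grip force at its end, in the units of the state.
- bot.read_state(): the state, without advancing time (a new reading comes with each control period).
- eyes.read_camera(name): name is "scene" or "top" or "wrist"; returns (picture, depth): 400x640x3 uint8, blue, green, red; 400x640 float32, m along the optical axis (not along the pixel's ray), 0 where there is no reading.
- eyes.get_calibration(name): a dict with "K" (3x3 intrinsics, pixels), "position" and "rotation" of the camera in the world; the wrist camera has in their place "T_tool_cam" (4x4, takes a point from camera to tool coordinates, whose origin is the TCP and whose axes are the flange's). Camera axes: x right, y down, z forward; pixel columns grow to the right and rows downward; lengths in m; the calibration is good to about 2 mm. A picture is of the moment at which its call begins: read the wrist's pose just before it. get_calibration takes no time and is no camera call.
- bot.finish_job(): hands the job in; it is judged then, once.
Trained networks look in the newest picture that a camera, given by its name, has taken for a name from the list of things; names that differ only in an ending like _2 or _b are one class to them, and where a whole thing is asked for, a point or a joint stands for the part that bears it (a point fixed in the world has none). Each returns a list of dicts, best first, with "score" (0 to 1); they miss things now and then, are a little off and sometimes report something else, mostly with a low value. They report only what shows in the picture. A call takes as long as a camera call. They do not tell look-alikes from the thing itself.
- spot_in(camera, target): "rect" ([centre column, centre row, width, height] in pixels, round what is visible of it).
The state is a dict: "time": time; "q": joint angles; "joint_vel": joint speeds; "joint_torque": joint torques, N m; "tool_pos": TCP position; "tcp_rot": TCP orientation; "wrist_force": force on the tool from outside, world axes, zero at the start; "torque": the same for the moment, N m; "width": opening from 0.0 (shut) to 1.0 (fully open); "grip_force": force on a finger pad.
Only numpy, scipy, OpenCV 4.12 (cv2) and the standard library are available. Lean on these libraries where they do the work, as an engineer would, in place of code of your own. Each camera call takes 0.05 s, during which the arm holds its last target. There are 200 camera calls.

### The job

Take the shaft with the square grip and the lug on its collar out of the stand, put it tip down into the hub on top of the belt-pulley drive, turned so that its key slips into the keyway, and push it fully home against the spring in the bore, until the collar sits flat on the hub. A colleague will tighten the set screw, so finish while still gripping the shaft and pressing it fully home: do not let go. Leave the other shaft and the small things round about where they are.

Things in the scene. Friction and masses are not known exactly. Their poses are not given: they have to be found in the camera images.
- shaft_grip (a point): centre (half height) of the square black grip, 24 x 24 x 50 mm, of the loose keyed shaft (about 0.15 kg), upright in one of the stand's two holes. Sides along x and y; z is the shaft's axis, up. +x points to the side of the key and of the lug on the collar, whose end is 28 mm from the axis, straight above the key. The shaft's tip is 69 mm below this point, the collar 25 to 31 mm below
- shaft_tip (a point): tapered lower end of the steel shank (16 mm across, 38 mm long from collar to tip) of the keyed shaft, on its axis; same axes as shaft_grip
- shaft_collar (a point): underside of the round steel collar (38 mm across, 6 mm thick) of the keyed shaft, on its axis, 38 mm above the tip; it rests on the stand at the start and on the hub face when the shaft is home
- shaft_key (a point): middle of the key: a steel bar 6 mm wide along the shank from 10 to 34 mm above the tip, reaching 13 mm from the axis. The lowest 10 mm of the shank have no key and enter the hub at any turn; then the key rests on the hub face unless it is in line with the keyway
- drive: fixed drive unit: round grey foot 110 mm across and 48 mm high, on it a toothed aluminium pulley 82 mm across (50 to 70 mm up) and, through it, a steel hub 46 mm across that ends 100 mm above the work surface. It does not turn. Origin at the centre of its underside; z up is the axis of the bore; +x points to the side of the keyway
- hub_face (a point): centre of the bore at the top face of the hub, 100 mm above the drive's origin. Bore 19 mm across and 50 mm deep, open at the top; the ejector stands in it
- keyway (a point): middle of the mouth of the keyway in the hub face, 12.5 mm from the bore's axis on the drive's +x side: a slot 9 mm wide that reaches 16.5 mm from the axis and runs the whole depth of the bore
- ejector (a joint): spring-loaded brass pin in the bore, its top 30 mm below the hub face at 0; value = metres pushed down (range 0 to 0.011). About 4 N starts it, 9 N at 0.008, where the collar meets the hub face; it pushes the shaft back out when released
- stand: fixed white block 70 x 170 mm, 55 mm high, origin at the centre of its underside, two upright through holes 30 mm across at y = +50 and -50 mm in its frame; the two shafts hang in them by their collars, in either order
- spare: the other shaft, to be left alone: same height and collar, but a round grip 24 mm across, no key and no lug; stands in the other hole. Origin at its tip, z up
- dish: petri dish, 58 mm across, 14 mm high, bystander on the work surface; origin at the centre of its underside
- vial: glass vial with white cap, 25 mm across, 58 mm high, bystander; origin at the centre of its underside
- small_beaker: small glass beaker, 47 mm across, 56 mm high, bystander; origin at the centre of its underside
- amber: small amber bottle, 43 mm across, 111 mm high, bystander; origin at the centre of its underside
- red_stopper: red-brown rubber stopper, 26 mm across, 26 mm high, bystander; origin at the centre of its underside
Mind the look-alikes: they are no part of the job. Leave any green or purple look-alike of the part that bears shaft_grip alone.

How it is judged:
By the outcome, as a careful person would: the job done as asked, in the order asked, and still so for the second after the job is handed in, while the arm keeps its last pose, push and grip.
It also fails if it takes over 35 s, if anything falls off the work surface, if the arm or the gripper's body presses on something with over 40 N, if the wrist force passes 120 N, or if a joint passes its speed limit or range.

## Working session

There is one attempt and no reset: what is moved stays moved. The work goes in short steps, Python scripts to look and compute and a tool call to move; the robot and the scene stay as the last step left them, time stands still between calls to the robot, and variables do not carry over. Pictures are saved under pics/ and viewed, at most 10 in all, crops included, and the job is handed in when it is done.

Besides the shell and the picture viewer there is one more tool, called after "Emit:" by a JSON object that holds its "fn" and its "kwargs", one argument or row to a line. carry_out: Moves the arm, as the interface text tells. Its arguments: {"type":"object","properties":{"series":{"type":"string"},"jaw":{"type":"number"},"grip_force":{"type":"number"}},"required":["series"]}

```bash
mkdir -p pics; cat > h.py <<'E'
import numpy as np, cv2
from scipy.spatial.transform import Rotation as R
from workcell import bot, eyes, spot_in
def cam(n):
    s=bot.read_state(); im,d=eyes.read_camera(n); c=eyes.get_calibration(n); K=np.array(c["K"])
    if n=="wrist":
        T=np.eye(4);T[:3,:3]=R.from_rotvec(s["tcp_rot"]).as_matrix();T[:3,3]=s["tool_pos"];T=T@np.array(c["T_tool_cam"])
    else:
        T=np.eye(4);r=np.array(c["rotation"]);T[:3,:3]=r if r.shape==(3,3) else R.from_rotvec(r).as_matrix();T[:3,3]=c["position"]
    return im,d,K,T
def pt(u,v,z,K,T):  # z = depth
    return (T@np.r_[np.linalg.inv(K)@[u,v,1]*z,1])[:3]
def atz(u,v,h,K,T):  # ray to world height h
    r=T[:3,:3]@np.linalg.inv(K)@[u,v,1]; return T[:3,3]+r*(h-T[2,3])/r[2]
def cloud(d,K,T):
    v,u=np.indices(d.shape); p=np.stack([(u-K[0,2])/K[0,0]*d,(v-K[1,2])/K[1,1]*d,d],-1)
    return p@T[:3,:3].T+T[:3,3]
E
python3 - <<'E'
from h import *
np.set_printoptions(precision=3,suppress=True)
for n in ["scene","top"]:
    im,d,K,T=cam(n); cv2.imwrite(f"pics/{n}0.png",im); print(n,T,K[0,0])
    for t in ["shaft_grip","spare","drive","hub_face","keyway","stand"]:
        for r in spot_in(n,t)[:3]:
            u,v=r["rect"][:2]; z=d[int(v),int(u)]; print(t,np.round(r["rect"]),round(r["score"],2),pt(u,v,z,K,T))
print(bot.read_state())
E
```

```text
scene [[-0.554 -0.361  0.75  -0.297]
 [-0.833  0.224 -0.507  0.683]
 [ 0.015 -0.905 -0.425  0.624]
 [ 0.     0.     0.     1.   ]] 486.44119715647315
shaft_grip [343. 267.  17.  40.] 0.82 [0.423 0.149 0.053]
shaft_grip [302. 284.  22.  41.] 0.79 [0.412 0.259 0.056]
shaft_grip [432. 196.  11.  31.] 0.57 [ 0.59  -0.283  0.056]
spare [379. 239.  19.  25.] 0.71 [0.433 0.044 0.086]
spare [240. 320.  28.  25.] 0.23 [0.443 0.386 0.   ]
drive [254. 256.  52.  51.] 0.86 [0.545 0.302 0.068]
hub_face [255. 256.  49.  56.] 0.62 [0.544 0.299 0.068]
hub_face [472. 234.  15.  26.] 0.42 [ 0.401 -0.239  0.033]
keyway [254. 257.  46.  58.] 0.76 [0.544 0.303 0.067]
keyway [268. 226.  10.   8.] 0.16 [0.734 0.171 0.02 ]
stand [394. 256.  74.  53.] 0.78 [0.408 0.015 0.047]
top [[ 0.003 -0.988  0.152  0.395]
 [-1.    -0.006 -0.017  0.056]
 [ 0.018 -0.152 -0.988  1.385]
 [ 0.     0.     0.     1.   ]] 437.15625545356096
shaft_grip [353. 242.   9.  14.] 0.52 [ 0.451 -0.061  0.111]
shaft_grip [427. 194.  20.  14.] 0.51 [ 0.596 -0.288  0.085]
shaft_grip [249. 253.  19.  13.] 0.46 [0.416 0.243 0.093]
spare [318. 246.  12.  10.] 0.66 [0.436 0.04  0.114]
drive [242. 199.  37.  31.] 0.78 [0.576 0.267 0.099]
drive [212. 229.  15.   8.] 0.54 [0.49  0.363 0.048]
hub_face [240. 198.  37.  34.] 0.96 [0.579 0.272 0.097]
keyway [240. 199.  40.  36.] 0.63 [0.576 0.273 0.098]
stand [337. 246.  55.  27.] 0.62 [ 0.44  -0.018  0.058]
{'time': 0.7, 'q': array([ 1.176,  0.264,  1.604,  0.   ,  1.274, -0.037]), 'joint_vel': array([ 0.002, -0.001,  0.001,  0.   ,  0.001, -0.   ]), 'joint_torque': array([  0.001, -51.484, -36.761,  -0.   ,   0.001,   0.   ]), 'tool_pos': array([0.236, 0.632, 0.245]), 'tcp_rot': array([0.559, 3.091, 0.   ]), 'wrist_force': array([ 0.239, -0.335,  0.512]), 'torque': array([0.013, 0.022, 0.014]), 'grip_force': 0.0, 'width': 0.9974008426195743}
```

```bash
python3 - <<'E'
import cv2,numpy as np
a=cv2.imread("pics/scene0.png")[150:350,190:500]; b=cv2.imread("pics/top0.png")[150:290,180:470]
a=cv2.resize(a,None,fx=2.5,fy=2.5,interpolation=2); b=cv2.resize(b,None,fx=2.7,fy=2.7,interpolation=2)
cv2.imwrite("pics/a.png",a);cv2.imwrite("pics/b.png",b)
E
```

```text
(no output)
```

View pics/a.png

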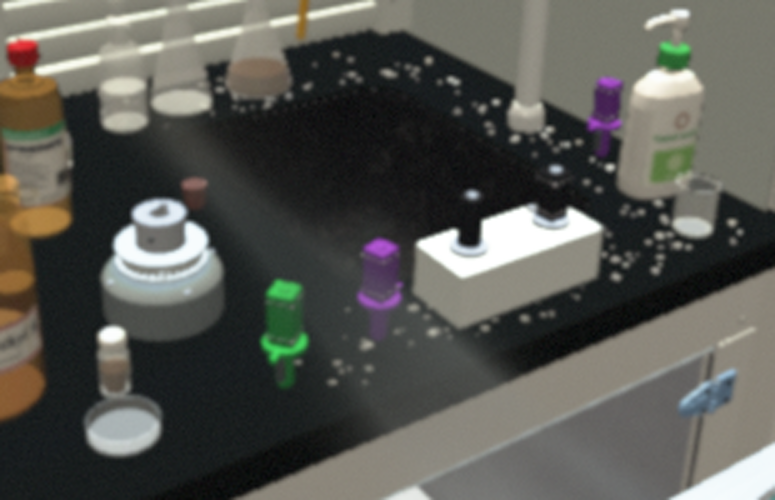

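View pics/b.png

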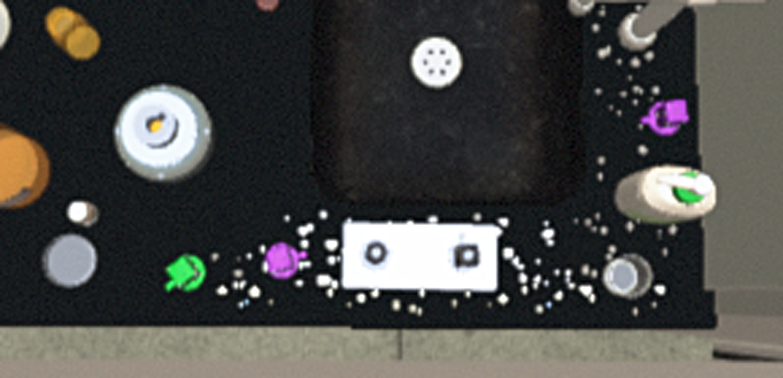

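The target candidates in top.png are:
- the black square grip with a lug at about (353,242), in the stand's right hole
- the black round spare at (318,246)
- the green look-alike at (249,248)
- the purple look-alikes at (285,247) and (427,194)

Only the black square one fits the description. I'll confirm it with the wrist camera before reaching for it, after checking the travel path for obstacles.

```bash
python3 - <<'E'
from h import *
np.set_printoptions(precision=3,suppress=True,linewidth=160)
im,d,K,T=cam("top"); P=cloud(d,K,T)[d>0]
# max-height map, 5cm cells, x .2-.8 , y .75..-.25
for x in np.arange(.2,.8,.05):
    print(round(x,2),[round(float(max([0,*P[(abs(P[:,0]-x)<.025)&(abs(P[:,1]-y)<.025),2]])),2) for y in np.arange(.7,-.3,-.05)])
print(np.array(eyes.get_calibration("wrist")["T_tool_cam"]),eyes.get_calibration("wrist")["K"])
s=bot.read_state();print(R.from_rotvec(s["tcp_rot"]).as_matrix())
E
```

```text
0.2 [0.0, 0.0, 0.0, 0.0, 0.0, 0.0, 0.0, 0.0, 0.0, 0.0, 0.0, 0.0, 0.0, 0.0, 0.0, 0.0, 0.0, 0.0, 0.0, 0.0]
0.25 [0.0, 0.0, 0.0, 0.0, 0.0, 0.0, 0.0, 0.0, 0.0, 0.0, 0.0, 0.0, 0.0, 0.0, 0.0, 0.0, 0.0, 0.0, 0.0, 0.0]
0.3 [0.0, 0.0, 0.0, 0.0, 0.0, 0.0, 0.0, 0.0, 0.0, 0.0, 0.0, 0.0, 0.0, 0.0, 0.0, 0.0, 0.0, 0.0, 0.0, 0.0]
0.35 [0.01, 0.01, 0.01, 0.0, 0.01, 0.01, 0.01, 0.01, 0.01, 0.01, 0.0, 0.0, 0.0, 0.01, 0.01, 0.01, 0.0, 0.01, 0.01, 0.01]
0.4 [0.01, 0.01, 0.01, 0.01, 0.01, 0.01, 0.02, 0.01, 0.01, 1.14, 1.21, 1.28, 1.33, 1.33, 1.33, 1.27, 1.21, 1.14, 0.01, 0.06]
0.45 [0.01, 0.01, 0.01, 0.01, 0.01, 0.01, 0.02, 0.02, 0.01, 0.1, 0.01, 0.1, 0.04, 0.12, 0.07, 0.12, 0.06, 0.01, 0.01, 0.06]
0.5 [0.01, 0.01, 0.01, 0.05, 0.16, 0.2, 0.13, 0.06, 0.01, 0.01, 0.01, 0.01, 0.01, 0.06, 0.06, 0.06, 0.06, 0.01, 0.01, 0.21]
0.55 [0.01, 0.01, 0.05, 0.06, 0.2, 0.21, 0.14, 0.05, 0.11, 0.1, 0.01, 0.01, 0.01, 0.0, 0.0, 0.0, 0.0, 0.0, 0.01, 0.14]
0.6 [0.01, 0.01, 0.01, 0.23, 0.23, 0.15, 0.01, 0.05, 0.11, 0.11, 0.01, 0.01, 0.01, 0.0, 0.0, 0.0, 0.0, 0.0, 0.01, 0.05]
0.65 [0.01, 0.03, 0.04, 0.01, 0.02, 0.01, 0.01, 0.01, 0.07, 0.07, 0.01, 0.01, 0.01, 0.0, 0.0, 0.0, 0.0, 0.0, 0.01, 0.01]
0.7 [0.02, 0.03, 0.04, 0.15, 0.15, 0.02, 0.12, 0.11, 0.01, 0.01, 0.01, 0.01, 0.01, 0.0, 0.0, 0.0, 0.0, 0.29, 0.3, 0.3]
0.75 [0.12, 0.12, 0.12, 0.15, 0.16, 0.02, 0.01, 0.16, 0.17, 0.01, 0.03, 0.03, 0.01, 0.0, 0.0, 0.0, 0.0, 0.0, 0.01, 0.29]
0.8 [0.12, 0.12, 0.12, 0.02, 0.01, 0.01, 0.01, 0.21, 0.21, 0.01, 0.01, 0.01, 0.01, 0.0, 0.0, 0.0, 0.0, 0.0, 0.01, 0.01]
[[ 0.    -0.96  -0.28   0.071]
 [ 1.     0.    -0.    -0.   ]
 [ 0.    -0.28   0.96  -0.128]
 [ 0.     0.     0.     1.   ]] [[280.273   0.    316.928]
 [  0.    280.273 197.818]
 [  0.      0.      1.   ]]
[[-0.937  0.35   0.   ]
 [ 0.35   0.937  0.   ]
 [ 0.     0.    -1.   ]]
```

Emit:
{"fn": "carry_out", "kwargs": {
  "series": "0.0234 -0.0474 0.01 3;0.0234 -0.0474 0.01 3;0.0234 -0.0474 0.01 3;0.0234 -0.0474 0.01 3;0.0234 -0.0474 0.01 3;0.0234 -0.0474 0.01 3;0.0234 -0.0474 0 2.5;0.035 -0.01 0 0;0.035 -0.01 0 0;0.035 -0.01 0 0;0.035 -0.01 0 0;0 0 0 0",
  "jaw": 1
}}

```text
time: 2.25
tool_pos: [0.5416, 0.2594, 0.3043]
tcp_rot: [-0.004, -3.141, 0.001]
wrist_force: [-1.0, -0.1, -0.2]
width: 0.999
grip_force: 0.0
```

```bash
python3 - <<'E'
from h import *
np.set_printoptions(precision=4,suppress=True,linewidth=160)
im,d,K,T=cam("wrist"); cv2.imwrite("pics/w1.png",im); np.savez("w1.npz",im=im,d=d,K=K,T=T)
for t in ["hub_face","keyway","drive"]:
    for r in spot_in("wrist",t)[:2]: 
        u,v=r["rect"][:2]; print(t,np.round(r["rect"]),r["score"],pt(u,v,d[int(v),int(u)],K,T))
P=cloud(d,K,T); m=(d>0)&(P[...,2]>.09)&(P[...,2]<.112)&(np.hypot(P[...,0]-.577,P[...,1]-.272)<.035)
v,u=np.nonzero(m); print(u.min(),u.max(),v.min(),v.max(),P[m].mean(0),np.median(P[m],0),P[m].min(0),P[m].max(0))
c=im[v.min()-30:v.max()+30,u.min()-30:u.max()+30]; print(u.min()-30,v.min()-30,c.shape); cv2.imwrite("pics/w1c.png",cv2.resize(c,None,fx=4,fy=4,interpolation=2))
E
```

```text
hub_face [109.  91. 161.  61.] 0.64 [0.4442 0.0358 0.1112]
drive [332. 192.  75.  79.] 0.93 [0.5603 0.2776 0.0988]
317 354 190 226 [0.5806 0.2819 0.0984] [0.5799 0.2823 0.0988] [0.559  0.2586 0.0902] [0.6053 0.3049 0.1018]
287 160 (96, 97, 3)
```

View pics/w1c.png

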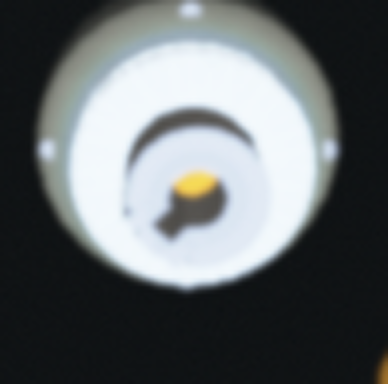

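The crop shows the hub face centred near crop (196,197), which is full image (336,209). The brass pin is in the bore, and the keyway points to the lower left at crop (168,227), so roughly world +x and −y. I'll take a closer second view.

Emit:
{"fn": "carry_out", "kwargs": {
  "series": "0.019 0.011 -0.05 0;0.019 0.011 -0.05 0;0 0 0 0"
}}

```text
time: 2.82
tool_pos: [0.5749, 0.282, 0.2]
tcp_rot: [0.002, -3.132, 0.006]
wrist_force: [-0.2, -0.1, -0.3]
width: 0.998
grip_force: 0.0
```

```bash
cat > hub.py <<'E'
from h import *
from scipy.optimize import minimize, differential_evolution
np.set_printoptions(precision=4,suppress=True,linewidth=160)
def model(p,x,y,th):
    c,s=np.cos(th),np.sin(th); a=(x-p[0])*c+(y-p[1])*s; b=-(x-p[0])*s+(y-p[1])*c
    return (np.hypot(a,b)<.0095)|((abs(b)<.0045)&(a>0)&(a<.0165)), np.hypot(a,b)<.023
def fit(im,d,K,T,c0,z):
    S=.00025; n=280; g=(np.arange(n)-n/2)*S; X,Y=np.meshgrid(c0[0]+g,c0[1]+g,indexing="ij")
    q=np.stack([X,Y,np.full_like(X,z)],-1)-T[:3,3]; q=q@T[:3,:3]; uv=(q/q[...,2:])@K.T
    w=cv2.remap(im,uv[...,0].astype(np.float32),uv[...,1].astype(np.float32),cv2.INTER_LINEAR)
    hsv=cv2.cvtColor(w,cv2.COLOR_BGR2HSV); bore=(hsv[...,2]<150)|(hsv[...,1]>100)
    def cost(p):
        m,h=model(p,X,Y,p[2]); h=h&(np.hypot(X-p[0],Y-p[1])<.0195)
        return np.mean(bore[h]!=m[h])
    r=differential_evolution(cost,[(c0[0]-.012,c0[0]+.012),(c0[1]-.012,c0[1]+.012),(-np.pi,np.pi)],popsize=25,seed=1,tol=1e-6)
    return r.x,r.fun,w
E
python3 - <<'E'
from hub import *
im,d,K,T=cam("wrist"); np.savez("w2.npz",im=im,d=d,K=K,T=T)
a=np.load("w1.npz")
P=cloud(d,K,T); m=(d>0)&(P[...,2]>.094)&(P[...,2]<.106)&(np.hypot(P[...,0]-.578,P[...,1]-.28)<.035)
print("face z",np.median(P[m][:,2]),P[m].min(0),P[m].max(0))
for n,(i,dd,k,t) in {"w1":(a["im"],a["d"],a["K"],a["T"]),"w2":(im,d,K,T)}.items():
    x,f,w=fit(i,dd,k,t,(.58,.281),.1); print(n,x,np.degrees(x[2]),f)
w=np.ascontiguousarray(cv2.resize(w,None,fx=2,fy=2))
for A in (0,): 
    px=lambda p:tuple(int(v) for v in (( (p[1]-.281)/.00025+140)*2,((p[0]-.58)/.00025+140)*2))
    cv2.circle(w,px(x),76,(0,0,255),1);cv2.circle(w,px(x),184,(0,255,0),1);cv2.line(w,px(x),px((x[0]+.0165*np.cos(x[2]),x[1]+.0165*np.sin(x[2]))),(0,0,255),1)
cv2.imwrite("pics/w2c.png",w); print(T[:3,3],T[:3,2],bot.read_state()["tool_pos"])
E
```

```text
face z 0.09901982771574781 [0.5591 0.2592 0.094 ] [0.6055 0.3046 0.1011]
w1 [ 0.582   0.2819 -0.7857] -45.01465643696394 0.06537213440803936
w2 [ 0.583   0.2824 -0.7859] -45.030210947606044 0.04720288869119263
[0.5048 0.2819 0.3284] [ 0.2715 -0.0035 -0.9624] [0.5762 0.2824 0.2033]
```

View pics/w2c.png

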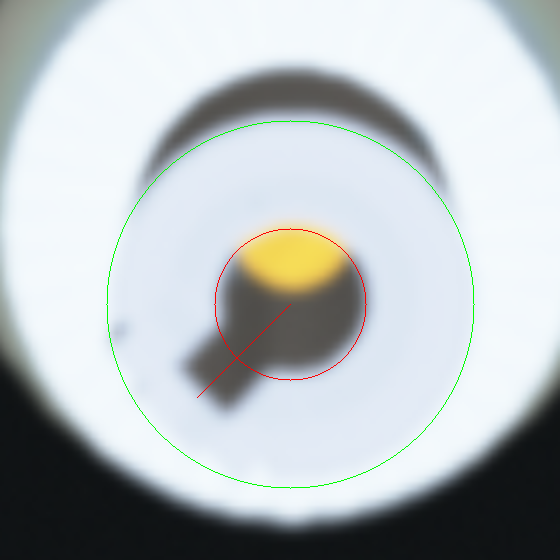

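The rectified view shows the slot at −45° in the world, with the bore centre near pixel (293,299). I'll refine the fit with the arm settled and an edge-offset parameter added.

```bash
cat >> hub.py <<'E'
def fit2(im,d,K,T,c0,z):
    S=.00025; n=280; g=(np.arange(n)-n/2)*S; X,Y=np.meshgrid(c0[0]+g,c0[1]+g,indexing="ij")
    q=np.stack([X,Y,np.full_like(X,z)],-1)-T[:3,3]; q=q@T[:3,:3]; uv=(q/q[...,2:])@K.T
    w=cv2.remap(im,uv[...,0].astype(np.float32),uv[...,1].astype(np.float32),cv2.INTER_LINEAR)
    hsv=cv2.cvtColor(w,cv2.COLOR_BGR2HSV); bore=(hsv[...,2]<160)|(hsv[...,1]>80)
    def cost(p):
        c,s=np.cos(p[2]),np.sin(p[2]); e=p[3]; a=(X-p[0])*c+(Y-p[1])*s; b=-(X-p[0])*s+(Y-p[1])*c; r=np.hypot(a,b)
        m=(r<.0095+e)|((abs(b)<.0045+e)&(a>0)&(a<.0165+e)); h=r<.0185
        return np.mean(bore[h]!=m[h])
    r=differential_evolution(cost,[(c0[0]-.008,c0[0]+.008),(c0[1]-.008,c0[1]+.008),(-1.2,-.3),(-.0015,.001)],popsize=25,seed=1,tol=1e-6)
    return r.x,r.fun
E
python3 - <<'E'
from hub import *
a=np.load("w1.npz"); b=np.load("w2.npz"); c=cam("wrist")
for i in (a["im"],a["d"],a["K"],a["T"]),(b["im"],b["d"],b["K"],b["T"]),c:
    x,f=fit2(*i,(.581,.282),.1); print(x,np.degrees(x[2]),f,i[3][:3,3])
print(bot.read_state()["tool_pos"],bot.read_state()["tcp_rot"])
E
```

```text
[ 0.5823  0.2824 -0.7917 -0.0009] -45.359364517668986 0.007905138339920948 [0.4705 0.2591 0.4321]
[ 0.5823  0.2826 -0.7782 -0.0006] -44.58510419449472 0.00552100889173011 [0.5048 0.2819 0.3284]
[ 0.5822  0.2826 -0.7757 -0.0006] -44.445486682144114 0.006798768086466384 [0.5056 0.282  0.3314]
[0.5775 0.2828 0.2059] [ 0.0014 -3.141   0.0003]
```

Emit:
{"fn": "carry_out", "kwargs": {
  "series": "-0.016 -0.043 0.003 0;-0.016 -0.043 0.003 0;-0.016 -0.043 0.003 0;-0.016 -0.043 0.003 0;-0.016 -0.043 0.003 0;-0.016 -0.043 0.003 0;-0.016 -0.043 0.003 0;-0.016 -0.043 0.003 0;0 0 0 0;0 0 0 0"
}}

```text
time: 4.18
tool_pos: [0.451, -0.0615, 0.2318]
tcp_rot: [0.001, 3.137, -0.001]
wrist_force: [0.5, 0.7, -0.6]
width: 1.002
grip_force: 0.0
```

```bash
python3 - <<'E'
from hub import *
im,d,K,T=cam("wrist"); np.savez("w3.npz",im=im,d=d,K=K,T=T)
for t in ["shaft_grip","spare"]:
    for r in spot_in("wrist",t)[:2]:
        u,v=r["rect"][:2]; print(t,np.round(r["rect"]),round(r["score"],2),pt(u,v,d[int(v),int(u)],K,T))
P=cloud(d,K,T); near=(d>0)&(np.hypot(P[...,0]-.451,P[...,1]+.061)<.045)
m=near&(P[...,2]>.103)&(P[...,2]<.122); Q=P[m]; print("top z",np.median(Q[:,2]),len(Q),Q.min(0),Q.max(0))
print(cv2.minAreaRect(Q[:,:2].astype(np.float32)*1000))
v,u=np.nonzero(near&(P[...,2]>.05)); o=(max(u.min()-10,0),max(v.min()-10,0)); c=im[o[1]:v.max()+10,o[0]:u.max()+10]; print(o,c.shape)
cv2.imwrite("pics/w3c.png",cv2.resize(c,None,fx=4,fy=4,interpolation=2)); print(bot.read_state()["tool_pos"])
E
```

```text
shaft_grip [506. 168.  69.  37.] 0.9 [0.4317 0.1295 0.078 ]
shaft_grip [597. 155.  84.  39.] 0.86 [0.4202 0.2332 0.0625]
spare [414. 179.  50.  41.] 0.73 [0.4367 0.0285 0.1036]
top z 0.10986103022351407 663 [ 0.4281 -0.074   0.1033] [ 0.4533 -0.0499  0.1131]
((440.8258972167969, -62.124107360839844), (24.065156936645508, 24.20995330810547), 5.347357749938965)
(np.int64(158), np.int64(131)) (269, 320, 3)
[ 0.4508 -0.0606  0.2302]
```

View pics/w3c.png

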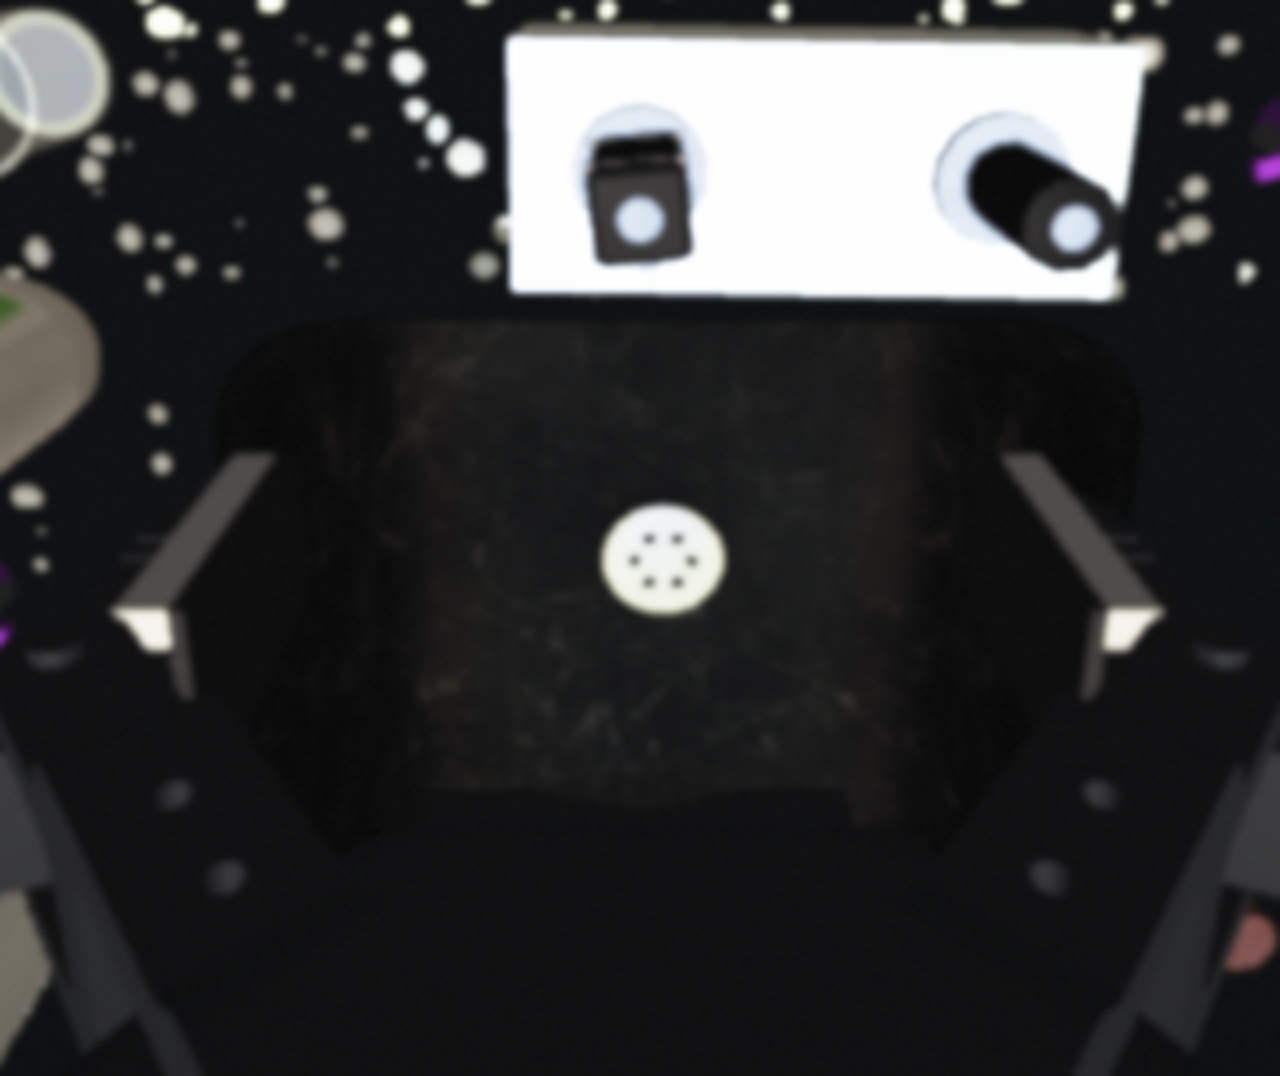

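The crop shows the black square grip at crop (640,200), full image about (318,181), with the round spare to the right at (1070,225). Its collar shows no lug on the near, left or right sides, so the lug must point toward +x, hidden behind the grip. I'll confirm from the far side.

Emit:
{"fn": "carry_out", "kwargs": {
  "series": "0.055 0 0 0;0.055 0 0 0;0 0 0 0;0 0 0 0"
}}

```text
time: 4.82
tool_pos: [0.5598, -0.0605, 0.2284]
tcp_rot: [0.003, -3.139, -0.001]
wrist_force: [-0.7, 0.5, 0.6]
width: 0.999
grip_force: 0.0
```

```bash
python3 - <<'E'
from hub import *
im,d,K,T=cam("wrist"); np.savez("w4.npz",im=im,d=d,K=K,T=T)
P=cloud(d,K,T); near=(d>0)&(np.hypot(P[...,0]-.441,P[...,1]+.062)<.035)
m=near&(P[...,2]>.106)&(P[...,2]<.116); Q=P[m]; print("top z",np.median(Q[:,2]),len(Q),Q.min(0),Q.max(0))
print(cv2.minAreaRect(Q[:,:2].astype(np.float32)*1000))
q=np.load("w3.npz"); P3=cloud(q["d"],q["K"],q["T"]); 
for PP,dd in((P,d),(P3,q["d"])):
    s=(dd>0)&(PP[...,2]>.045)&(PP[...,2]<.0575)&(abs(PP[...,1]+.01)<.1)&(PP[...,0]<.52)&(PP[...,0]>.38); print("stand",np.median(PP[s],0),cv2.minAreaRect(PP[s][:,:2].astype(np.float32)*1000))
v,u=np.nonzero(near&(P[...,2]>.05)); o=(max(u.min()-10,0),max(v.min()-10,0)); c=im[o[1]:v.max()+10,o[0]:u.max()+10]; print(o,c.shape)
cv2.imwrite("pics/w4c.png",cv2.resize(c,None,fx=6,fy=6,interpolation=2)); print(bot.read_state()["tool_pos"])
E
```

```text
top z 0.10992160776446136 961 [ 0.4286 -0.0742  0.106 ] [ 0.4538 -0.0498  0.1131]
((441.0661315917969, -61.95697021484375), (24.09645652770996, 23.948450088500977), 5.654496669769287)
stand [ 0.4422 -0.014   0.0541] ((441.5137634277344, -12.089164733886719), (170.85922241210938, 70.44644927978516), 89.11176300048828)
stand [ 0.4334 -0.0139  0.054 ] ((441.70697021484375, -12.125968933105469), (170.5616912841797, 70.49095916748047), 89.11127471923828)
(np.int64(271), np.int64(17)) (96, 90, 3)
[ 0.5593 -0.0608  0.2288]
```

View pics/w4c.png

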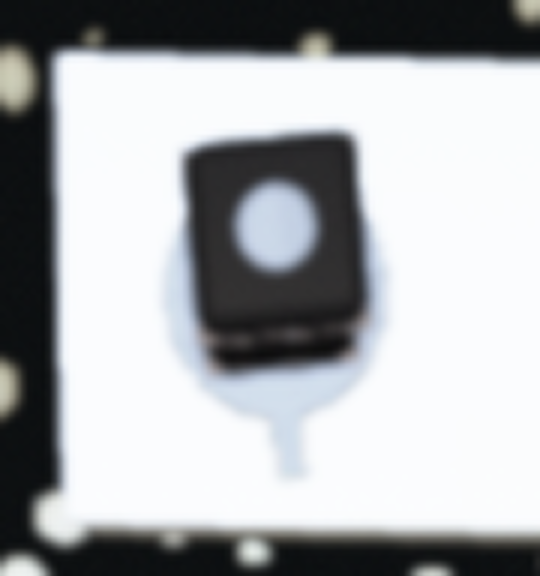

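The lug is visible at crop (290,445), pointing to +x and slightly +y, which matches the +5.6° turn of the square. So the shaft is confirmed: centre (0.441, −0.062), grip top 0.110. I'll grasp along its y faces.

Emit:
{"fn": "carry_out", "kwargs": {
  "series": "-0.0594 0 0 2.8;-0.0594 0 0 2.8;0 0 0 0;0 0 -0.049 0;0 0 -0.049 0;0 0 -0.049 0;0 0 0 0;0 0 0 0"
}}

```text
time: 5.88
tool_pos: [0.4428, -0.0618, 0.0841]
tcp_rot: [-0.153, 3.135, -0.001]
wrist_force: [-0.0, 0.3, 1.1]
width: 0.998
grip_force: 0.0
```

Emit:
{"fn": "carry_out", "kwargs": {
  "series": "-0.001 0 0 0;0 0 0 0;0 0 0 0;0 0 0 0;0 0 0 0;0 0 0 0",
  "jaw": -1,
  "grip_force": 80
}}

```text
time: 6.62
tool_pos: [0.4411, -0.0617, 0.0832]
tcp_rot: [-0.153, 3.137, -0.001]
wrist_force: [-0.8, 0.1, 5.1]
width: 0.276
grip_force: 78.6
```

Emit:
{"fn": "carry_out", "kwargs": {
  "series": "0 0 0.03 0;0 0 0.045 0;0 0 0.05 0;0.0176 0.043 0 -6.2;0.0176 0.043 0 -6.3;0.0176 0.043 0 -6.3;0.0176 0.043 0 -6.3;0.0176 0.043 0 -6.3;0.0176 0.043 0 -6.2;0.0176 0.043 0 -6.3;0.0176 0.043 0 -6.3;0 0 0 0;0 0 0 0"
}}

```text
time: 8.25
tool_pos: [0.5803, 0.282, 0.2059]
tcp_rot: [-1.19, -2.906, 0.004]
wrist_force: [-0.5, -0.2, -2.0]
width: 0.263
grip_force: 79.1
```

```bash
python3 - <<'E'
from hub import *
im,d,K,T=cam("wrist"); np.savez("w5.npz",im=im,d=d,K=K,T=T); s=bot.read_state(); print(s["tool_pos"],s["tcp_rot"],2*np.degrees(np.arctan2(s["tcp_rot"][1],s["tcp_rot"][0]))-180,s["width"])
c=im[100:340,180:460]; cv2.imwrite("pics/w5.png",cv2.resize(c,None,fx=2.5,fy=2.5,interpolation=2))
E
```

```text
[0.5804 0.2815 0.2062] [-1.191  -2.9056  0.0031] -404.5778575135744 0.26937152616135385
```

View pics/w5.png

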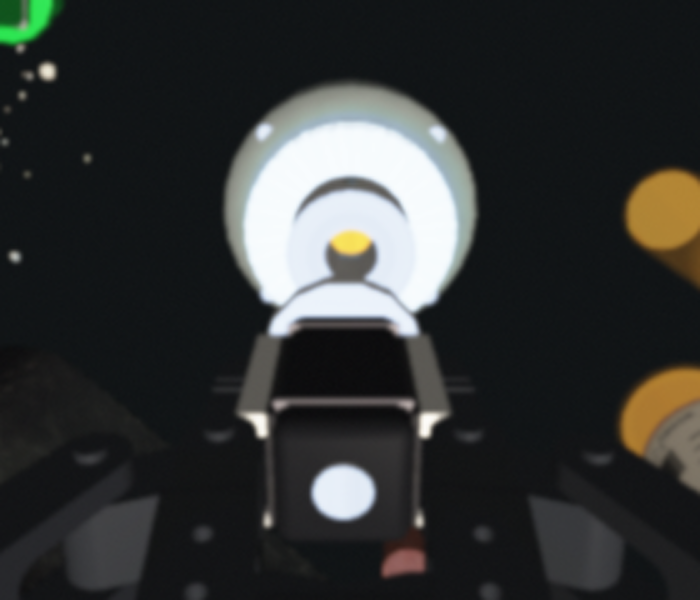

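The crop shows the shaft gripped squarely and upright, with the grip top at (343,492) and the collar at (344,305). The bore is at (351,255), and the lug and keyway are hidden behind the shaft as expected. I'll measure the remaining lateral offset from this image.

```bash
cat > rel.py <<'E'
from hub import *
def bore(im,K,T,c0,vmax,e=-.0006,z=.1):
    S=.0002; n=200; g=(np.arange(n)-n/2)*S; X,Y=np.meshgrid(c0[0]+g,c0[1]+g,indexing="ij")
    q=np.stack([X,Y,np.full_like(X,z)],-1)-T[:3,3]; q=q@T[:3,:3]; uv=(q/q[...,2:])@K.T
    w=cv2.remap(im,uv[...,0].astype(np.float32),uv[...,1].astype(np.float32),cv2.INTER_LINEAR)
    hsv=cv2.cvtColor(w,cv2.COLOR_BGR2HSV); b=(hsv[...,2]<160)|(hsv[...,1]>80); ok=uv[...,1]<vmax
    def cost(p):
        r=np.hypot(X-p[0],Y-p[1]); h=(r<.0165)&ok; return np.mean(b[h]!=(r<.0095+e)[h])
    r=differential_evolution(cost,[(c0[0]-.008,c0[0]+.008),(c0[1]-.008,c0[1]+.008)],popsize=30,seed=1,tol=1e-7); return r.x,r.fun
E
python3 - <<'E'
from rel import *
q=np.load("w5.npz"); im,d,K,T=[q[k] for k in("im","d","K","T")]
print("bore",bore(im,K,T,(.5823,.2826),209.5))
# same estimator on earlier view for reference (top half only)
a=np.load("w2.npz"); print("ref",bore(a["im"],a["K"],a["T"],(.5823,.2826),205))
s=bot.read_state(); tp=s["tool_pos"]
g=cv2.cvtColor(im,cv2.COLOR_BGR2GRAY); sub=(g[270:325,290:345]>130).astype(np.uint8); n,l,st,ce=cv2.connectedComponentsWithStats(sub)
i=min(range(1,n),key=lambda k:np.hypot(*(ce[k]-[27,27]))); u,v=ce[i]+[290,270]; print("disc",u,v,st[i], d[int(v),int(u)])
print("shaft top",atz(u,v,tp[2]+.0268,K,T), pt(u,v,d[int(v),int(u)],K,T),"tcp",tp)
# collar, upper surface outline by depth
P=cloud(d,K,T); z=tp[2]-.083+.061; m=(d>0)&(abs(P[...,2]-z)<.006)&(np.hypot(P[...,0]-tp[0],P[...,1]-tp[1])<.03)
print("collar z",np.median(P[m][:,2]),z,m.sum())
E
```

```text
bore (array([0.5824, 0.2827]), np.float64(0.00852760736196319))
ref (array([0.5822, 0.2826]), np.float64(0.0016806722689075631))
disc 316.8755656108597 296.46380090497735 [ 15  16  25  22 442] 0.11706172
shaft top [0.5811 0.2808 0.233 ] [0.5812 0.2807 0.2328] tcp [0.5804 0.2815 0.2062]
collar z 0.18264367692651903 0.1842201479876912 831
```

Emit:
{"fn": "carry_out", "kwargs": {
  "series": "0.0016 0.0015 0 0;0 0 -0.02 0;0 0 -0.013 0;0 0 -0.005 0;0 0 -0.005 0;0 0 0 0"
}}

```text
time: 9.05
tool_pos: [0.5827, 0.2839, 0.1639]
tcp_rot: [-1.192, -2.906, 0.001]
wrist_force: [0.1, -0.3, -1.5]
width: 0.271
grip_force: 79.1
```

Emit:
{"fn": "carry_out", "kwargs": {
  "series": "0 0 -0.004 0;0 0 -0.003 0;0 0 -0.002 0;0 0 -0.002 0;0 0 0 0"
}}

```text
time: 9.68
tool_pos: [0.5827, 0.2839, 0.153]
tcp_rot: [-1.192, -2.906, 0.0]
wrist_force: [-0.6, 0.3, -1.3]
width: 0.267
grip_force: 79.1
```

Tool z 0.153 is past the key-contact height of about 0.157 and there is no force, so the key appears to be in the keyway. I'll continue down.

Emit:
{"fn": "carry_out", "kwargs": {
  "series": "0 0 -0.005 0;0 0 -0.005 0;0 0 -0.004 0;0 0 0 0"
}}

```text
time: 10.18
tool_pos: [0.5824, 0.2837, 0.1385]
tcp_rot: [-1.192, -2.906, 0.001]
wrist_force: [0.4, 0.7, -2.4]
width: 0.273
grip_force: 79.1
```

Emit:
{"fn": "carry_out", "kwargs": {
  "series": "0 0 -0.003 0;0 0 -0.003 0;0 0 -0.002 0;0 0 0 0"
}}

```text
time: 10.68
tool_pos: [0.5832, 0.2841, 0.1321]
tcp_rot: [1.192, 2.906, 0.001]
wrist_force: [-1.6, -0.2, 4.4]
width: 0.272
grip_force: 80.0
```

Emit:
{"fn": "carry_out", "kwargs": {
  "series": "0 0 -0.001 0;0 0 -0.001 0;0 0 -0.001 0;0 0 -0.001 0;0 0 0 0;0 0 0 0",
  "grip_force": 110
}}

```text
time: 11.42
tool_pos: [0.5832, 0.2841, 0.1283]
tcp_rot: [1.192, 2.906, 0.001]
wrist_force: [-1.5, -1.0, 7.2]
width: 0.27
grip_force: 109.0
```

Emit:
{"fn": "carry_out", "kwargs": {
  "series": "0 0 -0.001 0;0 0 -0.001 0;0 0 0 0;0 0 0 0"
}}

```text
time: 11.92
tool_pos: [0.5832, 0.2841, 0.1283]
tcp_rot: [1.192, 2.906, 0.001]
wrist_force: [-5.1, -3.4, 15.9]
width: 0.264
grip_force: 109.8
```

Emit:
{"fn": "carry_out", "kwargs": {
  "series": "-0.0008 -0.0008 0 0;0 0 -0.001 0;0 0 0 0;0 0 0 0"
}}

```text
time: 12.42
tool_pos: [0.5832, 0.2841, 0.1283]
tcp_rot: [1.191, 2.905, 0.005]
wrist_force: [-5.5, -0.6, 18.6]
width: 0.267
grip_force: 110.3
```

```bash
python3 - <<'E'
from h import *
im,d,K,T=cam("wrist"); a=cv2.resize(im[80:340,200:440],None,fx=2.2,fy=2.2,interpolation=2)
sc=cam("scene")[0]; b=cv2.resize(sc[190:310,190:300],(int(110*572/120)//2,286),interpolation=2); b=cv2.copyMakeBorder(b,0,a.shape[0]-286,0,0,0)
cv2.imwrite("pics/end.png",np.hstack([a,b])); P=cloud(d,K,T); s=bot.read_state(); tp=s["tool_pos"]
m=(d>0)&(np.hypot(P[...,0]-tp[0],P[...,1]-tp[1])<.026)&(P[...,2]>.09)&(P[...,2]<.118); print(np.percentile(P[m][:,2],[5,25,50,75,95]),m.sum(),tp,s["wrist_force"],s["torque"])
E
```

```text
[0.09369596 0.0988916  0.10084074 0.10531021 0.11558387] 2108 [0.58318892 0.28408206 0.12829514] [-4.98145625 -1.36459135 18.30644577] [-0.41005509  1.18572427 -0.03248129]
```

View pics/end.png

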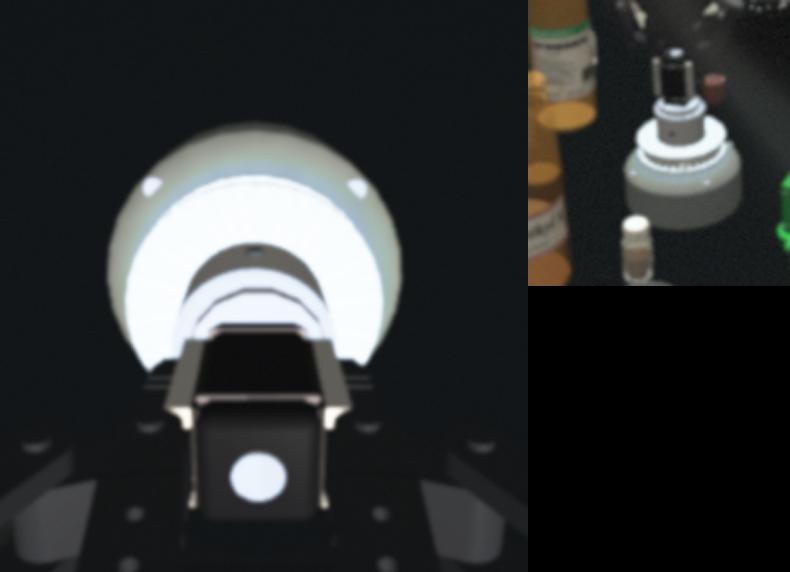

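The view shows the collar at (255,310) seated on the hub, with the grip square in the jaws. The measured tool z of 0.1283 equals the stand grasp height plus 45 mm exactly, so there was no slip and the collar is at 100 mm. I'll press slightly more for margin and hand in.

Emit:
{"fn": "carry_out", "kwargs": {
  "series": "0 0 -0.001 0;0 0 0 0;0 0 0 0;0 0 0 0"
}}

```text
time: 13.02
tool_pos: [0.5832, 0.2841, 0.1283]
tcp_rot: [1.191, 2.905, 0.005]
wrist_force: [-7.2, -2.4, 22.6]
width: 0.266
grip_force: 110.7
```

```bash
python3 -c "
from workcell import bot
s=bot.read_state();print(s['tool_pos'],s['wrist_force'],s['width'],s['time']);print(bot.finish_job())"
```

```text
[0.58319787 0.2840834  0.12826497] [-7.23842277 -2.39419763 22.55343637] 0.26599851564664156 13.025
the job is handed in; nothing more can be done
None
```

The keyed shaft is in the hub with its key in the keyway and its collar down on the hub face; I handed the job in at 13.0 s, still gripping it and pressing down with about 23 N.

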